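# Lock a wall panel in the gluing jig and clamp it

## Task

Set up the notched plywood panel in the gluing jig: pull the jig's sliding bolt right out to its outer stop, stand the panel upright in the jig's groove and let go of it, then push the bolt fully home so that its tongue locks the panel. After that, take the spring clamp from its rail and clip it down over the panel's top edge so that it pinches the panel together with one of the jig's two metal uprights. Leave everything else where it is.

Things in the scene. Friction and masses are not known exactly. Their poses are not given: they have to be found in the camera images.
- jig: Gluing jig, fixed: wooden base 84 x 330 (y -103 to 227) x 20 high; origin on the table under the middle of the panel seat. A 13 wide groove runs along y at x 0, floor z 20. Behind it (+x) two metal uprights, in front (-x) two wooden pillars (y 45 to 75 and -45 to -75, x -6.5 to -16.5) to z 85 plus sloped lead-in to z 95. Fixed cheek at the -y end, face y -82; bolt at the +y end.
- seat (a point): Middle of the groove's floor, in the jig (0, 0, 20); axes as the jig's. Low walls join the uprights (to z 60) and the pillars (to z 40).
- left_upright_top (a point): Top middle of the +y metal upright, in the jig (10.5, 59, 150): 8 thick (x 6.5 to 14.5), 46 wide (y 36 to 82). The gap between the uprights is 72.
- right_upright_top (a point): Top middle of the -y metal upright, in the jig (10.5, -59, 150): 8 thick, y -36 to -82.
- bolt (a joint): The sliding bolt's position in m along the jig's +y: 0 = fully home (over the panel seat), 0.070 = out at the outer stop; about 2 N of friction, stays where left. Home, its block (44 x 60, top z 79) has its face at jig y 82 and a tongue 7 thick, z 71 to 85, reaches 20 farther over the seat.
- bolt_grip (a point): Middle of the top of the bolt's upright black grip, which moves with the bolt: 20 (x) x 40 (y), 60 tall, top at z 139; home it is at jig y 117.
- panel: Notched plywood panel, 9 (x) x 160 (y) x 130 tall (z), the wider of the two panels in the rack, with a notch 25 deep and 30 high (z 45 to 75) in the middle of both upright ends. Same either way round. Origin: centre of its underside; 120 g.
- panel_top (a point): Middle of the panel's top edge, 130 above its origin.
- rack: Grey rack for standing panels, 160 x 190, fixed; floor at z 15, two slots along its y axis at x -40 and +40, 11 wide, walls to z 45. The panel stands in one slot, the blank in the other.
- blank: Plain plywood panel 9 x 100 x 130 tall without notches, in the rack's other slot: stays there. Origin: centre of its underside.
- rail: Fixed clamp rail: upright wooden board 16 thick (x), 120 long (y), top at z 100, on a foot. Origin on the table under its middle.
- clamp: Sprung steel clamp like a clothes peg, astride the rail, jaws down: 28 wide (y), 130 tall. Origin on its pivot, z up; jaws part along x. Handles rise to z 65 (54 over their backs at z 50); squeezed along x to 36 (11 N) they open the jaws to a stop; let go, they shut. Its throat (z -15) rests on the edge. 110 g. The frame is that of one half and tilts up to 0.18 rad when squeezed.
- clamp_mouth (a point): Middle between the clamp's rubber pads, 52.5 below its pivot. Pads 25 high (z -40 to -65), 16 apart on the rail, 30 to 39 apart fully open.
- clamp_jaw (a joint): Opening angle of the clamp in rad: 0 with the pads 16 mm apart (on the rail), 0.36 fully open, -0.3 shut on nothing.
- glue: Bystander: white round glue bottle, 150 tall.
- tape: Bystander: cardboard-coloured tape ring, 90 across, lying flat.
- driver: Bystander: screwdriver lying flat.
- rover: Bystander: small kit car, 130 long, four wheels.
- mug: Bystander: white mug, 95 tall.
- offcut: Bystander: wooden offcut 120 x 50 x 35.

How it is judged:
By the outcome, as a careful person would: the job done as asked, in the order asked, and still so for the second after the job is handed in, with the robot touching nothing.
It also fails if it takes over 67 s, if anything falls off the work surface, if the arm or the gripper's body presses on something with over 40 N, if the wrist force passes 120 N, or if a joint passes its speed limit or range.

## Robot

A 6-joint arm with a two-finger parallel gripper is mounted at the origin on the work surface. World frame = base frame: x ahead of the robot, y to its left, z up, the work surface at z = 0. Lengths are in mm, angles in degrees, forces in N, time in s.
With the tool pointing down it reaches from about 300 to 775 mm from the base axis. Payload 14.6 kg.
Tool frame: the origin (TCP) lies where the fingers leave the gripper's body, on its centre line; the fingertips stand 73 mm ahead of it and the grasp point (between the pads) lies 54 mm ahead of it (manip.tip_extent is the distance from the TCP to the fingertips, in mm); z points along the fingers, y is the line along which they close (so a half turn about z gives the same grasp; the last joint's range is limited). The gripper opens to 85 mm and grips with 20 to 120 N. Pads are 22 mm wide; open, the fingers measure 114 mm over their backs; the gripper's body (76 mm by 85 mm) begins 54 mm behind the grasp point. The pads swing forward as they close: fully open they stand 13 mm farther back than shut.
Start: joints at [70.268, 17.183, 87.147, -0, 75.671, -3.816], TCP at [150.83, 528.905, 303.881] pointing down, gripper open.
Joint ranges: [-173.82, 173.82], [-45.26, 126.66], [13.44, 144.39], [-59.66, 239.66], [0, 175.72], [-146.38, 146.38]. Speed limits (degrees/s): [127.2, 127.2, 147.25, 180, 180, 180].

## Interface

Orientations are given as [roll, pitch, yaw] about the fixed x, y, z axes, in that order (R = Rz(yaw) Ry(pitch) Rx(roll)).
In Python, from cell import manip gives the robot as it stands.
- The arm moves only by the tool send_rows, never from a script. Its argument "deltas" is a list that holds one entry, the list of rows, each a list of 5 numbers: the shift along the world's x, y, z in cm, then the turn about the world's z in degrees, then the finger opening in cm, from 0 to 8.54. A call has 1 to 8 rows; each row shifts and turns the commanded pose from where the row before left it; what a row does not reach is not made up. A row lasts 1/8 s, in which the tool goes at most 62.5 mm and 10.7 degrees, less where a joint would pass 70% of its speed; a pose out of reach is approached as far as the arm can. A call is refused whole if a number of a shift passes 6.25 or a number of a turn 10.7, either way. A call with a gripper value outside its range is refused whole. The fingers move at their own pace and stop on an object; "squeeze" is the grip in N (left out, the last holds). Time passes only in rows, so rows that do not move let the fingers close. It gives the time, the measured TCP pose, the force, the opening and the grip force at its end, in the units of the state.
- manip.sense(): the state, without advancing time (a new reading comes with each control period).
- manip.read_camera(name): name is "side" or "top" or "wrist"; returns the picture (480x640x3 uint8, red, green, blue); there is no depth.
- manip.camera_model(name): a dict with "intrinsics" (3x3 intrinsics, pixels), "R" (3x3) and "t" (3): a world point X has camera coordinates R X + t; the wrist camera has in their place "tool_from_camera" (4x4, takes a point from camera to tool coordinates, whose origin is the TCP and whose axes are the flange's). Camera axes: x right, y down, z forward; pixel columns grow to the right and rows downward; lengths in mm; the calibration is good to about 2 mm. A picture is of the moment at which its call begins: read the wrist's pose just before it. camera_model takes no time and is no camera call.
- manip.hand_in(): hands the job in; it is judged then, once.
The state is a dict: "time_s": time; "q": joint angles; "qvel": joint speeds; "tau": joint torques, N m; "ee_pos": TCP position; "orientation": TCP orientation; "force": force on the tool from outside, world axes, zero at the start; "moment": the same for the moment, N m; "gripper_width": opening from 0.0 (shut) to 1.0 (fully open); "gripper_force": force on a finger pad.
Only numpy, scipy, OpenCV 4.12 (cv2) and the standard library are available. Lean on these libraries where they do the work, as an engineer would, in place of code of your own. Each camera call takes 0.05 s, during which the arm holds its last target. There are 200 camera calls.

## Working session

There is one attempt and no reset: what is moved stays moved. The work goes in short steps, Python scripts to look and compute and a tool call to move; the robot and the scene stay as the last step left them, time stands still between calls to the robot, and variables do not carry over. Pictures are saved under pics/ and viewed, at most 10 in all, crops included, and the job is handed in when it is done.

Besides the shell and the picture viewer there is one more tool, called after "Request:" in YAML: its name, and indented under it one key for each argument. send_rows: Moves the arm, as the interface text tells. Its arguments: {"type":"object","properties":{"deltas":{"type":"array"},"squeeze":{"type":"number"}},"required":["deltas"]}

```bash
mkdir -p pics
python3 - <<'E'
from cell import manip
import cv2,numpy as np
for n in("top","side"):
    im=manip.read_camera(n); cv2.imwrite(f"pics/{n}0.png",im[:,:,::-1])
    m=manip.camera_model(n); print(n,np.round(m["intrinsics"],1).tolist(),np.round(m["R"],4).tolist(),np.round(m["t"],1).tolist())
print(np.round(manip.camera_model("wrist")["tool_from_camera"],3).tolist())
print(manip.sense())
E
```

```text
top [[551.1, 0.0, 325.2], [0.0, 551.1, 232.3], [0.0, 0.0, 1.0]] [[-0.0227, -0.9995, -0.0213], [-0.9955, 0.0246, -0.0913], [0.0917, 0.0191, -0.9956]] [89.5, 595.9, 1146.1]
side [[451.8, 0.0, 325.9], [0.0, 451.8, 240.4], [0.0, 0.0, 1.0]] [[0.9993, -0.0384, -0.0048], [-0.0261, -0.5783, -0.8154], [0.0285, 0.8149, -0.5788]] [-557.4, 129.4, 966.6]
[[0.001, -0.953, -0.302, 77.583], [1.0, 0.0, 0.0, 0.6], [-0.0, -0.302, 0.953, -69.238], [0.0, 0.0, 0.0, 1.0]]
{'time_s': 0.1, 'q': array([ 7.02682206e+01,  1.72133267e+01,  8.71749209e+01, -4.12469962e-04,
        7.56696121e+01, -3.81495679e+00]), 'qvel': array([ 0.05033222, -0.10667991, -0.07037606, -0.02745691, -0.06524958,
        0.04944775]), 'tau': array([ 3.90042042e-04, -5.44383609e+01, -3.62361217e+01, -1.38228061e-04,
        3.23103966e-03,  1.85173775e-05]), 'ee_pos': array([150.78738711, 528.80114837, 303.38302878]), 'orientation': array([-1.79942242e+02, -3.45101355e-03,  1.64083278e+02]), 'force': array([-0.17965416, -0.21177102, -0.27025371]), 'moment': array([ 0.00328047, -0.02869485, -0.03853791]), 'gripper_force': 0.0, 'gripper_width': 1.0016511240377297}
```

View pics/top0.png

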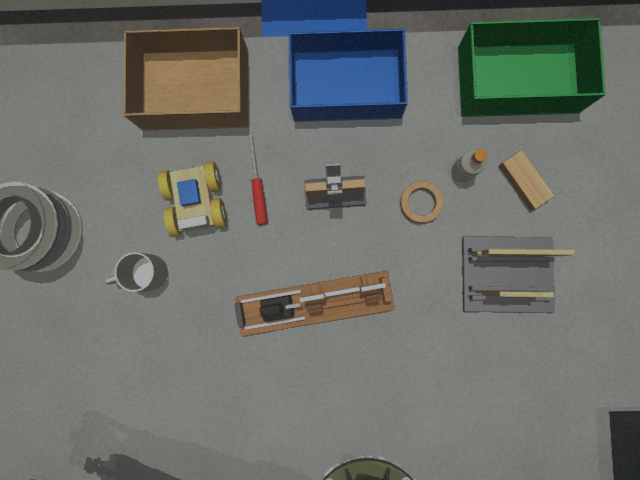

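View pics/side0.png

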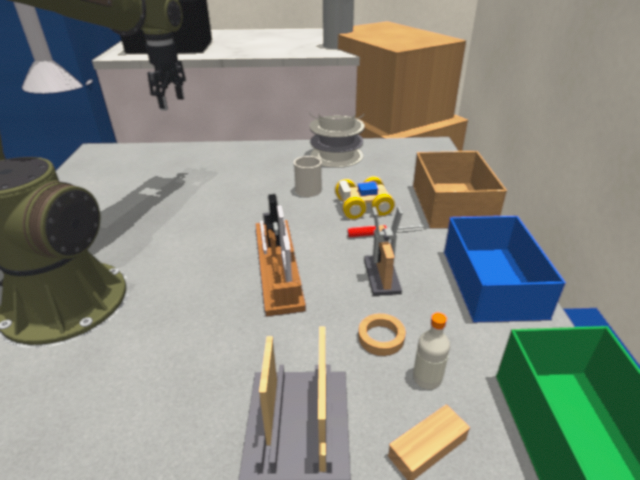

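The top view shows the jig at about (315,303) with the bolt end to the left. The rack is at (508,275), with the wide panel in its far slot (471–574, 252). The clamp is on its rail at (335,185). The side view agrees, so I'll enlarge the parts that matter.

```bash
cat > h.py <<'E'
from cell import manip
import cv2,numpy as np
def ray(n,uv,T=None):
    m=manip.camera_model(n);K=np.array(m["intrinsics"])
    d=np.linalg.inv(K)@np.array([uv[0],uv[1],1.])
    if n=="wrist":
        M=T@np.array(m["tool_from_camera"]);return M[:3,3],M[:3,:3]@d
    R=np.array(m["R"]);return -R.T@np.array(m["t"]),R.T@d
def at(n,uv,z,T=None):
    o,d=ray(n,uv,T);return o+d*(z-o[2])/d[2]
def tool():
    from scipy.spatial.transform import Rotation as Ro
    s=manip.sense();T=np.eye(4);T[:3,:3]=Ro.from_euler("xyz",s["orientation"],degrees=True).as_matrix();T[:3,3]=s["ee_pos"];return T
def proj(n,X,T=None):
    m=manip.camera_model(n);K=np.array(m["intrinsics"])
    if n=="wrist":
        M=np.linalg.inv(T@np.array(m["tool_from_camera"]));c=M[:3,:3]@X+M[:3,3]
    else: c=np.array(m["R"])@X+np.array(m["t"])
    p=K@c;return p[:2]/p[2]
E
python3 - <<'E'
import cv2,numpy as np
im=cv2.imread("pics/top0.png")
def c(x0,x1,y0,y1,w,h): return cv2.resize(im[y0:y1,x0:x1],(w,h),interpolation=cv2.INTER_CUBIC)
a=c(220,420,265,340,800,300); b=c(455,585,225,322,400,298); d=c(295,375,150,210,400,300)
b=cv2.copyMakeBorder(b,0,2,0,0,cv2.BORDER_CONSTANT)
cv2.imwrite("pics/z1.png",np.vstack([a,np.hstack([b,d])]))
E
```

```text
(no output)
```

View pics/z1.png

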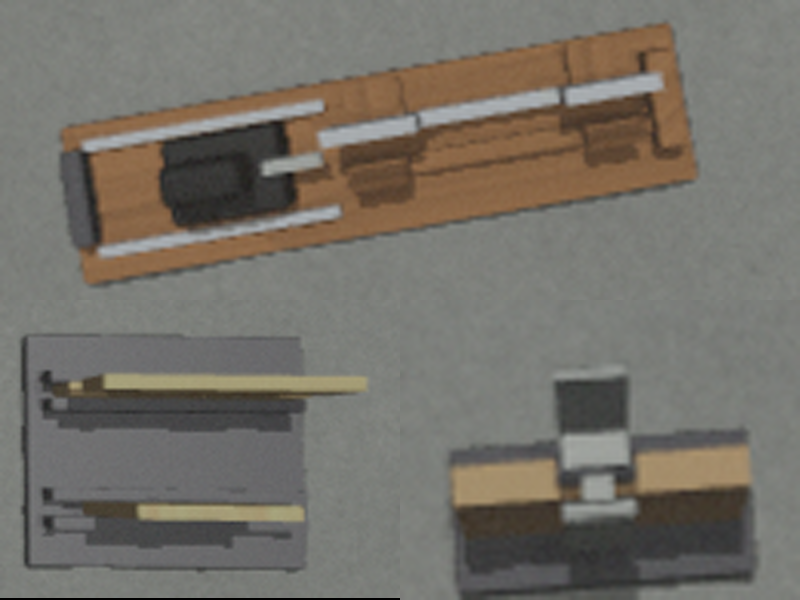

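Crop positions that matter:

| Item | Crop | Pixels |
|---|---|---|
| Jig base corners | 4x | (62,128), (92,285), (668,22), (695,180) |
| Panel top edge | 3.08x | (103,382) to (367,383) |
| Rail top corners | 5x | (452,465), (750,443), (452,506), (750,487) |
| Clamp handle ends | 5x | (592,372) and (600,512) |

Run:
```python
from h import *
from scipy.optimize import least_squares
A=lambda u,v:(220+(u)/4-.4,265+v/4-.4)
B=lambda u,v:(455+u/3.077-.3,225+(v-300)/3.077-.3)
C=lambda u,v:(295+(u-400)/5-.4,150+(v-300)/5-.4)
def fit(W,L):
    W=np.array([w[:2] for w in W]);L=np.array(L,float)
    f=lambda p:(L@np.array([[np.cos(p[2]),np.sin(p[2])],[-np.sin(p[2]),np.cos(p[2])]])+p[:2]-W).ravel()
    r=least_squares(f,[*W.mean(0),0]);return r.x,np.round(r.fun,1)
J,e=fit([at("top",A(*c),20) for c in[(62,128),(92,285),(668,22),(695,180)]],[(42,227),(-42,227),(42,-103),(-42,-103)])
print("jig",J[:2],np.degrees(J[2]),e)
for n,p,z in[("tongue tip",(322,158),85),("tongue other",(262,170),85),("grip TL",(163,150),139),("grip BL",(165,205),139),("grip TR",(245,150),139),("grip BR",(245,200),139),
  ("upr",(320,135),150),("upr",(417,125),150),("uprR",(565,95),150),("uprR",(660,82),150)]:
    w=at("top",A(*p),z)[:2]-J[:2];c,s=np.cos(J[2]),np.sin(J[2]);print(n,"jigframe",np.round([c*w[0]+s*w[1],-s*w[0]+c*w[1]],1))
print("panel ends",at("top",B(103,382),145),at("top",B(367,383),145))
print("blank ends",at("top",B(138,512),145),at("top",B(303,513),145))
for c in[(23,335),(300,338),(302,568),(25,568)]:print("rack",at("top",B(*c),15)[:2].round(1))
for c in[(452,465),(750,443),(452,506),(750,487)]:print("rail",at("top",C(*c),100)[:2].round(1))
print("handles",[at("top",C(*c),180)[:2].round(1) for c in[(555,372),(627,370),(562,520),(635,515)]])
print("handles165 gap",[at("top",C(*c),125)[:2].round(1) for c in[(560,433),(632,433)]])
```

```text
jig [457.94349958  40.66684023] 8.600111003698036 [-0.3  0.8 -0.5  3.5  0.2 -1.6  0.7 -2.7]
tongue tip jigframe [ 4.6 87.5]
tongue other jigframe [  3.8 118.2]
grip TL jigframe [ 22.7 157.9]
grip BL jigframe [ -3.1 161.2]
grip TR jigframe [ 16.  119.3]
grip BR jigframe [ -7.3 123.2]
upr jigframe [17. 82.]
upr jigframe [13.8 36. ]
uprR jigframe [ 15.7 -35.3]
uprR jigframe [ 14.  -80.5]
panel ends [ 543.15881946 -235.67562117  145.        ] [ 538.67729264 -397.08487578  145.        ]
blank ends [ 462.95674805 -253.03991494  145.        ] [ 460.11158504 -353.25717127  145.        ]
rack [ 583.8 -217.6]
rack [ 577.  -408.6]
rack [ 419.  -400.5]
rack [ 423.1 -211.7]
rail [693.  112.5]
rail [698.8  -7.9]
rail [676.3 112.8]
rail [680.8  -7.4]
handles [array([712.5,  68.8]), array([712.5,  41.8]), array([656.3,  67.4]), array([657.5,  40.2])]
handles165 gap [array([700. ,  68.2]), array([699.3,  39.8])]
```

Request:
send_rows:
  deltas:
    - [[3.6, -4.4, 0, -8.2, 8.5], [3.6, -4.4, 0, -8.2, 8.5], [3.6, -4.4, 0, -8.2, 8.5], [3.6, -4.4, 0, -8.2, 8.5], [3.6, -4.4, 0, -8.2, 8.5], [3.6, -4.4, 0, -8.2, 8.5], [3.6, -4.4, 0, -8.2, 8.5], [3.6, -4.4, 0, -8.1, 8.5]]
  squeeze: 40

```text
time_s: 1.1
ee_pos: [439.7, 175.2, 303.8]
orientation: [-180.0, -0.0, 98.3]
force: [0.6, 0.2, 0.2]
gripper_width: 1.002
gripper_force: 0.0
```

Request:
send_rows:
  deltas:
    - [[0, 0, 0, 0, 8.5], [0, 0, 0, 0, 8.5]]

```text
time_s: 1.35
ee_pos: [438.6, 177.1, 303.6]
orientation: [-180.0, -0.0, 98.6]
force: [-0.5, -0.6, -0.3]
gripper_width: 0.991
gripper_force: 0.0
```

Run:
```python
from h import *
T=tool();im=manip.read_camera("wrist");np.save("pics/T1.npy",T);cv2.imwrite("pics/w1.png",im[:,:,::-1])
print(manip.sense()["ee_pos"],manip.sense()["orientation"],manip.camera_model("wrist")["intrinsics"],manip.tip_extent)
```

```text
[438.34216764 177.52555562 303.74792882] [-1.79977691e+02 -4.67453289e-03  9.86777386e+01] [[420.41809751   0.         323.37913645]
 [  0.         420.41809751 240.7486664 ]
 [  0.           0.           1.        ]] 72.6
```

View pics/w1.png

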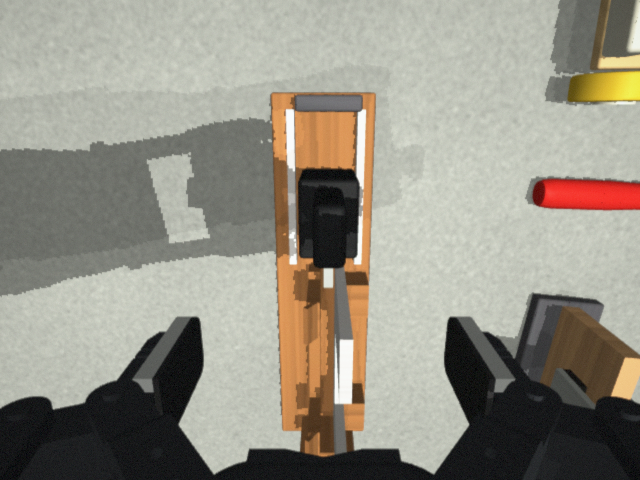

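The wrist view shows the jig base's top corners at (272,94) and (375,94), and its lower corners at about (283,430) and (363,430). The grip's top face ends at v≈267 between u=313 and 345, and the left upright's top is near (345,372).

Run:
```python
from h import *
from scipy.optimize import least_squares
T=np.load("pics/T1.npy")
W=[at("wrist",c,20,T) for c in[(375,94),(272,94),(363.5,430),(283,430)]]
L=np.array([(42,227),(-42,227),(42,-103),(-42,-103)],float)
W=np.array([w[:2] for w in W]);print(W.round(1).tolist())
f=lambda p:(L@np.array([[np.cos(p[2]),np.sin(p[2])],[-np.sin(p[2]),np.cos(p[2])]])+p[:2]-W).ravel()
r=least_squares(f,[458,40,.15]);J=r.x;print(J,np.degrees(J[2]),r.fun.round(1))
def jf(p,z):
    w=at("wrist",p,z,T)[:2]-J[:2];c,s=np.cos(J[2]),np.sin(J[2]);return np.round([c*w[0]+s*w[1],-s*w[0]+c*w[1]],1)
print("grip",jf((313,267),139),jf((345,267),139)); print("upright end",jf((338,403),150),jf((352,403),150),jf((339,340),150),jf((352,340),150),"tongue",jf((324,287),85),jf((334,287),85))
im=cv2.imread("pics/w1.png");g=cv2.convertScaleAbs(im,alpha=2.5,beta=20)
a=cv2.resize(g[160:440,260:400],(400,800//1)[:2]) 
cv2.imwrite("pics/w1z.png",cv2.resize(g[80:460,250:400],None,fx=1.55,fy=1.55,interpolation=cv2.INTER_CUBIC))
```

```text
[[465.6, 270.4], [384.9, 258.2], [514.8, -51.6], [433.1, -64.1]]
[4.58893095e+02 4.19197993e+01 1.50230224e-01] 8.607557765754425 [ 0.8  2.2 -1.5  1.9  1.  -2.  -0.4 -2.1]
grip [ -6.1 124.2] [ 12.9 124.2]
upright end [ 9.4 36.2] [18.2 36.3] [ 9.5 81.5] [17.3 81.5] tongue [ 0.5 87.4] [ 7.9 87.4]
```

View pics/w1z.png

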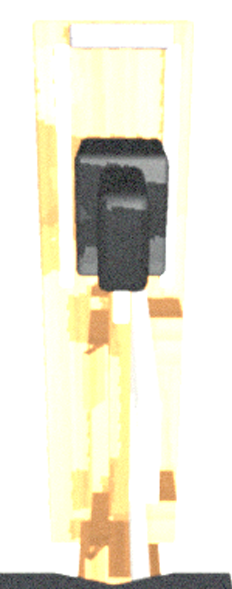

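The zoom adds little. But both cameras put the tongue, grip and uprights about 3.6 mm further +x than the base's middle, so I place the jig origin at about (462.2, 42.2), yaw 8.6°. The bolt is about 26 mm out. Next I grip the bolt.

Request:
send_rows:
  deltas:
    - [[0.1, 0.3, -4.4, 0, 8.5], [0.1, 0.3, -4.4, 0, 8.5], [0, 0, -4.4, 0, 6], [0, 0, 0, 0, 3], [0, 0, 0, 0, 1.5], [0, 0, 0, 0, 1.5], [0, 0, 0, 0, 1.5], [0, 0, 0, 0, 1.5]]
  squeeze: 40

```text
time_s: 2.4
ee_pos: [440.9, 183.4, 174.0]
orientation: [179.9, -0.0, 98.6]
force: [-6.5, 0.4, 9.1]
gripper_width: 0.231
gripper_force: 41.1
```

Request:
send_rows:
  deltas:
    - [[-0.15, 1.0, 0, 0, 1.5], [-0.15, 1.0, 0, 0, 1.5], [-0.15, 1.0, 0, 0, 1.5], [-0.15, 0.9, 0, 0, 1.5], [0, 0.3, 0, 0, 1.5], [-0.05, 0.2, 0, 0, 1.5], [0, 0, 0, 0, 1.5]]

```text
time_s: 3.28
ee_pos: [434.3, 227.4, 174.0]
orientation: [179.9, -0.1, 98.6]
force: [-7.3, 0.1, 7.3]
gripper_width: 0.227
gripper_force: 41.0
```

Request:
send_rows:
  deltas:
    - [[-0.05, 0.2, 0, 0, 1.5], [0, 0.2, 0, 0, 1.5], [0, 0, 0, 0, 1.5]]

```text
time_s: 3.65
ee_pos: [434.3, 228.4, 173.9]
orientation: [180.0, 0.3, 98.6]
force: [-3.9, -36.4, 15.5]
gripper_width: 0.231
gripper_force: 42.0
```

Request:
send_rows:
  deltas:
    - [[0, -0.3, 0, 0, 4], [0, 0, 0, 0, 8.5], [0, 0, 0, 0, 8.5], [0, 0, 5, 0, 8.5], [0, 0, 5, 0, 8.5], [1.1, -5.5, 2.7, -1.1, 8.5], [1.1, -6, 0, -1.1, 8.5], [1.2, -6, 0, -1.1, 8.5]]

```text
time_s: 4.65
ee_pos: [467.9, 51.5, 299.6]
orientation: [179.9, -0.0, 95.3]
force: [0.9, 0.6, -0.2]
gripper_width: 0.993
gripper_force: 0.0
```

Request:
send_rows:
  deltas:
    - [[1.2, -6, 0, -1.1, 8.5], [1.2, -6, 0, -1.1, 8.5], [1.2, -6, 0, -1.1, 8.5], [1.2, -6, 0, -1.1, 8.5], [1.2, -6, 0, -1.2, 8.5], [1.2, -6, 0, -1.2, 8.5], [0, 0, 0, -1.1, 8.5], [0, 0, 0, 0, 8.5]]

```text
time_s: 5.65
ee_pos: [539.9, -306.6, 298.6]
orientation: [-180.0, -0.0, 87.4]
force: [0.3, 0.1, -0.3]
gripper_width: 0.993
gripper_force: 0.0
```

Run:
```python
from h import *
import numpy as np
T=tool();im=manip.read_camera("wrist");np.save("pics/T2.npy",T);cv2.imwrite("pics/w2.png",im[:,:,::-1])
s=manip.sense();print(s["ee_pos"],s["orientation"])
t=manip.read_camera("top");cv2.imwrite("pics/top1.png",t[:,:,::-1])
g=cv2.resize(cv2.imread("pics/top1.png")[265:340,220:420],(400,150),interpolation=cv2.INTER_CUBIC)
v=np.zeros((600,640,3),np.uint8);w=cv2.imread("pics/w2.png");v[:450,:600]=cv2.resize(w,(600,450));v[450:,:400]=g
cv2.imwrite("pics/v2.png",v)
```

```text
[ 539.97303455 -306.11340382  298.97211394] [ 1.79999814e+02 -1.28410036e-02  8.74552249e+01]
```

View pics/v2.png

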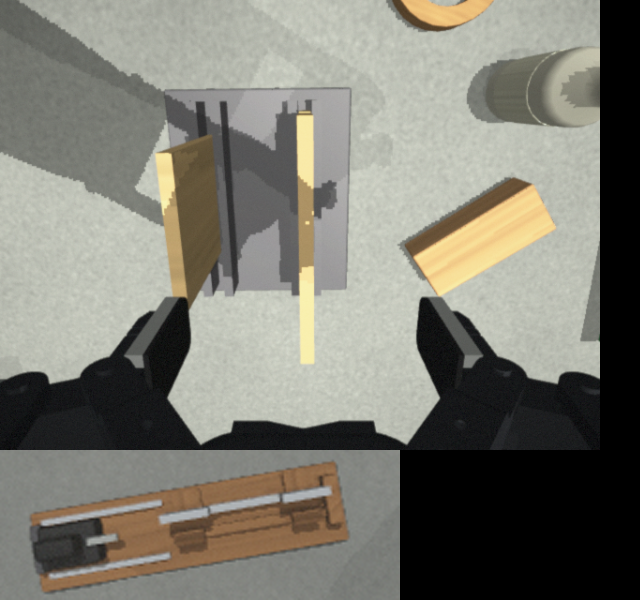

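The bolt is out against its stop. The panel's top edge runs from (305,113) to (307,362) in this view.

Run:
```python
from h import *
T=np.load("pics/T2.npy");k=640/600
im=cv2.imread("pics/w2.png").astype(int)
m=((im[:,:,2]-im[:,:,0])>35)
for v in(130,160,200,240,270,300,340,375):
    r=np.where(m[v,300:350])[0]+300; print(v,r.min(),r.max(),at("wrist",((r.min()+r.max())/2,v),145,T)[:2].round(1))
c=np.where(m[90:420,326])[0]+90;print(c.min(),c.max(),at("wrist",(325.5,113*k),145,T).round(1),at("wrist",(327,c.max()+.5),145,T).round(1))
```

```text
130 316 333 [ 543.3 -239.7]
160 317 334 [ 543.1 -254.9]
200 318 334 [ 542.5 -276.2]
240 318 334 [ 541.5 -298.8]
270 319 334 [ 541.  -316.7]
300 319 334 [ 540.2 -335.4]
340 320 334 [ 539.4 -361.8]
375 320 335 [ 538.6 -386.3]
118 387 [ 544. -235.  145.] [ 538.  -395.4  145. ]
```

Request:
send_rows:
  deltas:
    - [[0.1, -0.9, -4.3, 0.6, 8.5], [0, 0, -4.3, 0, 8.5], [0, 0, -4.4, 0, 5], [0, 0, 0, 0, 2], [0, 0, 0, 0, 0.5], [0, 0, 0, 0, 0.5], [0, 0, 0, 0, 0.5], [0, 0, 0, 0, 0.5]]
  squeeze: 45

```text
time_s: 6.75
ee_pos: [541.4, -316.3, 171.2]
orientation: [179.8, 0.1, 88.0]
force: [-1.1, 0.8, 5.2]
gripper_width: 0.097
gripper_force: 44.9
```

Request:
send_rows:
  deltas:
    - [[0, 0, 0, 0, 0.5], [0, 0, 2, 0, 0.5], [0, 0, 3, 0, 0.5], [0, 0, 5, 0, 0.5], [0, 0, 5, 0, 0.5], [0, 0, 2, 0, 0.5], [0, 0, 0, 0, 0.5]]

```text
time_s: 7.62
ee_pos: [540.8, -316.1, 341.9]
orientation: [179.8, 0.1, 88.0]
force: [-0.1, 0.0, -1.4]
gripper_width: 0.105
gripper_force: 44.0
```

Request:
send_rows:
  deltas:
    - [[-1.3, 5.9, 0, 1.8, 0.5], [-1.3, 5.9, 0, 1.8, 0.5], [-1.3, 5.9, 0, 1.8, 0.5], [-1.3, 6, 0, 1.8, 0.5], [-1.3, 6, 0, 1.7, 0.5], [-1.4, 6, -1, 1.7, 0.5], [0, 0, -1.4, 0, 0.5], [0, 0, 0, 0, 0.5]]

```text
time_s: 8.62
ee_pos: [461.4, 40.8, 313.7]
orientation: [-179.9, -0.0, 98.6]
force: [-0.3, 0.4, 0.4]
gripper_width: 0.097
gripper_force: 44.2
```

Request:
send_rows:
  deltas:
    - [[0, 0, 0, 0, 0.5], [0, 0, 0, 0, 0.5]]

```text
time_s: 8.88
ee_pos: [462.1, 40.0, 315.1]
orientation: [180.0, 0.0, 98.5]
force: [-0.6, -0.3, -1.1]
gripper_width: 0.103
gripper_force: 44.2
```

Run:
```python
from h import *
T=tool();im=manip.read_camera("wrist");np.save("pics/T3.npy",T);cv2.imwrite("pics/w3.png",im[:,:,::-1])
s=manip.sense();print(s["ee_pos"],s["orientation"])
t=manip.read_camera("top");cv2.imwrite("pics/top3.png",t[:,:,::-1])
g=cv2.resize(t[255:340,230:400,::-1],(340,170),interpolation=cv2.INTER_CUBIC)
v=np.zeros((600,800,3),np.uint8);v[:600,:450]=cv2.resize(im[80:480,170:470,::-1],(450,600));v[:170,455:795]=g
sd=manip.read_camera("side");v[180:580,455:795]=cv2.resize(sd[150:330,220:373,::-1],(340,400),interpolation=cv2.INTER_CUBIC)
cv2.imwrite("pics/v3.png",v)
```

```text
[462.04202249  40.14957177 315.10543602] [1.79986048e+02 4.35758813e-03 9.85006060e+01]
```

View pics/v3.png

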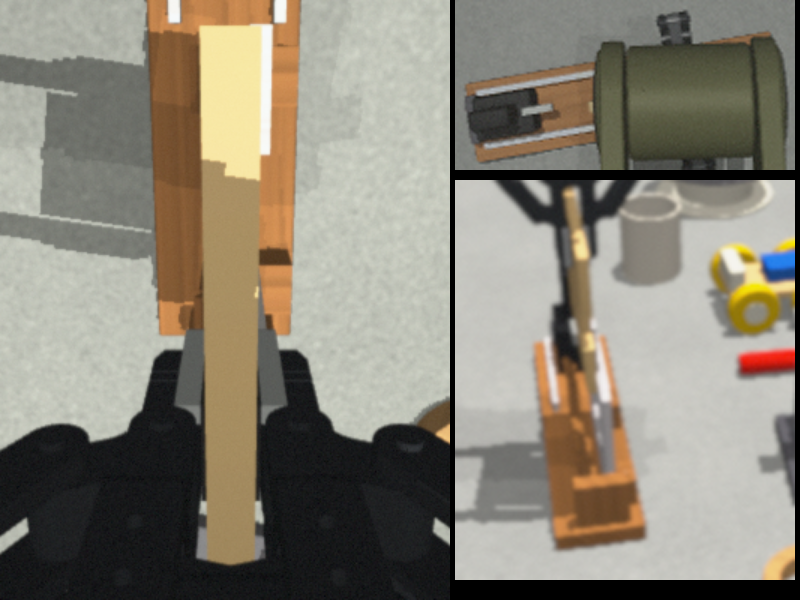

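In the wrist view (1.5x crop, offset 170,80), the panel's top spans u=200–259. The outer edge of the upright's top sits at u=271, v=24–155.

Run:
```python
from h import *
T=np.load("pics/T3.npy");a=np.radians(8.6);c,s=np.cos(a),np.sin(a);J=np.array([462.2,42.2])
def jf(p,z):
    w=at("wrist",p,z,T)[:2]-J;return np.round([c*w[0]+s*w[1],-s*w[0]+c*w[1]],1)
im=cv2.imread("pics/w3.png").astype(int)
m=(im[:,:,2]-im[:,:,0])>35; w=im.min(2)>225
for v in(100,110,120,140,160,175,182):
    r=np.where(w[v,335:360])[0]+335
    pl=np.where(m[v,290:350])[0]+290
    print(v,"white",(r.min(),r.max(),jf((r.max()+1,v),150)) if len(r) else None,"panel",im[v,296:312,0].tolist() if v in(110,160) else "",pl.min(),pl.max())
for v,l,r in((97,303.5,343),(250,303.5,342),(350,306,341.5),(450,308.5,339)): print(v,jf((l,v),289),jf((r,v),289))
```

```text
100 white (np.int64(345), np.int64(350), array([14.4, 79.6])) panel  290 343
110 white (np.int64(345), np.int64(350), array([14.5, 74.6])) panel [51, 48, 43, 45, 45, 48, 61, 113, 157, 165, 166, 162, 165, 165, 160, 165] 290 344
120 white (np.int64(345), np.int64(350), array([14.6, 69.5])) panel  290 343
140 white (np.int64(344), np.int64(349), array([14.2, 59. ])) panel  290 343
160 white (np.int64(344), np.int64(349), array([14.4, 48.3])) panel [48, 44, 48, 42, 44, 47, 47, 72, 137, 163, 165, 164, 166, 166, 163, 167] 290 343
175 white (np.int64(344), np.int64(349), array([14.5, 40. ])) panel  290 343
182 white (np.int64(345), np.int64(348), array([14. , 36.1])) panel  290 343
97 [-4.6 78. ] [ 3.9 78. ]
250 [-5.1 43.3] [ 4.1 43.3]
350 [-4.9 15.9] [ 4.3 15.9]
450 [ -4.6 -16.4] [  4.  -16.4]
```

The panel is within 0.5 mm laterally. I'll shift +1.3 mm in y and descend.

Request:
send_rows:
  deltas:
    - [[0, 0.13, -1.0, 0, 0.5], [0, 0, -1.5, 0, 0.5], [0, 0, -2.0, 0, 0.5], [0, 0, -2.0, 0, 0.5], [0, 0, 0, 0, 0.5]]

```text
time_s: 9.65
ee_pos: [461.2, 42.2, 248.0]
orientation: [-179.8, -0.0, 98.6]
force: [0.3, 0.6, -1.2]
gripper_width: 0.102
gripper_force: 44.1
```

Request:
send_rows:
  deltas:
    - [[0, 0, -1.5, 0, 0.5], [0, 0, -1.5, 0, 0.5], [0, 0, -1.5, 0, 0.5], [0, 0, -1.5, 0, 0.5], [0, 0, 0, 0, 0.5]]

```text
time_s: 10.28
ee_pos: [461.4, 42.2, 188.7]
orientation: [-179.9, -0.0, 98.6]
force: [0.2, -0.3, -0.7]
gripper_width: 0.1
gripper_force: 44.2
```

Request:
send_rows:
  deltas:
    - [[0, 0, -0.6, 0, 0.5], [0, 0, -0.4, 0, 0.5], [0, 0, -0.2, 0, 0.5], [0, 0, 0, 0, 0.5]]

```text
time_s: 10.78
ee_pos: [461.9, 42.2, 177.9]
orientation: [180.0, -0.0, 98.6]
force: [-0.4, 0.5, -1.2]
gripper_width: 0.099
gripper_force: 44.2
```

Request:
send_rows:
  deltas:
    - [[0, 0, -0.1, 0, 0.5], [0, 0, -0.1, 0, 0.5], [0, 0, 0, 0, 0.5]]

```text
time_s: 11.15
ee_pos: [462.0, 42.3, 176.2]
orientation: [180.0, -0.0, 98.6]
force: [0.4, 1.7, 3.1]
gripper_width: 0.102
gripper_force: 44.9
```

Request:
send_rows:
  deltas:
    - [[0, 0, 0, 0, 1.5], [0, 0, 0, 0, 3.5], [0, 0, 0, 0, 3.5], [0, 0, 1.5, 0, 3.5], [0, 0, 3, 0, 3.5], [0, 0, 4, 0, 3.5], [0, 0, 3, 0, 5], [-0.9, 6.1, 0, 0, 6]]

```text
time_s: 12.15
ee_pos: [453.8, 101.8, 294.3]
orientation: [179.7, 0.0, 98.3]
force: [1.0, 0.5, -1.2]
gripper_width: 0.702
gripper_force: 0.0
```

Request:
send_rows:
  deltas:
    - [[-0.9, 6.1, 0, 0, 8.5], [-1.0, 6.2, 0, 0, 8.5], [0, 0, -5, 0, 8.5], [0, 0, -4, 0, 8.5], [0, 0, -2.5, 0, 6], [0, 0, 0, 0, 3], [0, 0, 0, 0, 1.5], [0, 0, 0, 0, 1.5]]
  squeeze: 40

```text
time_s: 13.15
ee_pos: [434.4, 226.1, 177.6]
orientation: [179.9, -0.0, 98.6]
force: [-0.9, 0.8, 6.0]
gripper_width: 0.228
gripper_force: 42.2
```

Request:
send_rows:
  deltas:
    - [[0, 0, 0, 0, 1.5], [0.1, -0.8, 0, 0, 1.5], [0.15, -1, 0, 0, 1.5], [0.15, -1, 0, 0, 1.5], [0.15, -1, 0, 0, 1.5], [0.15, -1, 0, 0, 1.5], [0, 0, 0, 0, 1.5]]

```text
time_s: 14.02
ee_pos: [441.6, 177.4, 177.5]
orientation: [179.8, -0.0, 98.5]
force: [-0.3, -1.6, 8.2]
gripper_width: 0.226
gripper_force: 42.5
```

Request:
send_rows:
  deltas:
    - [[0.1, -0.7, 0, 0, 1.5], [0.1, -0.6, 0, 0, 1.5], [0.1, -0.5, 0, 0, 1.5], [0, -0.2, 0, 0, 1.5], [0, -0.1, 0, 0, 1.5], [0, 0, 0, 0, 1.5]]

```text
time_s: 14.78
ee_pos: [444.7, 156.9, 177.6]
orientation: [179.8, -0.0, 98.6]
force: [1.7, 0.8, 7.8]
gripper_width: 0.229
gripper_force: 42.4
```

Request:
send_rows:
  deltas:
    - [[0, -0.2, 0, 0, 1.5], [0, -0.1, 0, 0, 1.5], [0, 0, 0, 0, 1.5]]

```text
time_s: 15.15
ee_pos: [444.6, 156.3, 177.7]
orientation: [179.7, -0.3, 98.6]
force: [2.7, 31.4, 2.0]
gripper_width: 0.231
gripper_force: 41.5
```

Request:
send_rows:
  deltas:
    - [[0, 0.2, 0, 0, 2], [0, 0.1, 0, 0, 5], [0, 0, 0, 0, 8.5], [0, 0, 0, 0, 8.5], [0, 0, 4, 0, 8.5], [0, 0, 5, 0, 8.5], [0, 0, 5, 0, 8.5]]

```text
time_s: 16.02
ee_pos: [443.6, 156.7, 317.4]
orientation: [-180.0, 0.0, 98.6]
force: [0.6, -0.0, -0.0]
gripper_width: 0.995
gripper_force: 0.0
```

Request:
send_rows:
  deltas:
    - [[4.8, -2.1, 0, -2.1, 8.5], [4.8, -2.1, 0, -2.1, 8.5], [4.8, -2.1, 0, -2.1, 8.5], [4.8, -2.1, 0, -2.1, 8.5], [4.8, -2.1, 0, -2.1, 8.5], [0, 0, 0, 0, 8.5], [0, 0, 0, 0, 8.5]]

```text
time_s: 16.9
ee_pos: [683.5, 51.9, 315.4]
orientation: [-179.9, -0.0, 88.1]
force: [0.1, -0.4, -0.7]
gripper_width: 0.997
gripper_force: 0.0
```

Run:
```python
from h import *
T=tool();im=manip.read_camera("wrist");np.save("pics/T4.npy",T);cv2.imwrite("pics/w4.png",im[:,:,::-1])
s=manip.sense();print(s["ee_pos"],s["orientation"])
t=manip.read_camera("top");cv2.imwrite("pics/top4.png",t[:,:,::-1]);sd=manip.read_camera("side");cv2.imwrite("pics/side4.png",sd[:,:,::-1])
g=cv2.resize(t[255:345,230:400,::-1],(340,180),interpolation=cv2.INTER_CUBIC)
v=np.zeros((600,800,3),np.uint8);v[:345,:460]=cv2.resize(im[:,:,::-1],(460,345));v[345:585,:460]=cv2.resize(im[50:290,150:610,::-1],(460,240));v[:180,460:800]=g
v[190:590,460:800]=cv2.resize(sd[170:320,220:348,::-1],(340,400),interpolation=cv2.INTER_CUBIC)
cv2.imwrite("pics/v4.png",v)
```

```text
[683.28942823  52.28210714 316.10530761] [-1.79992687e+02 -3.77846001e-03  8.81160307e+01]
```

View pics/v4.png

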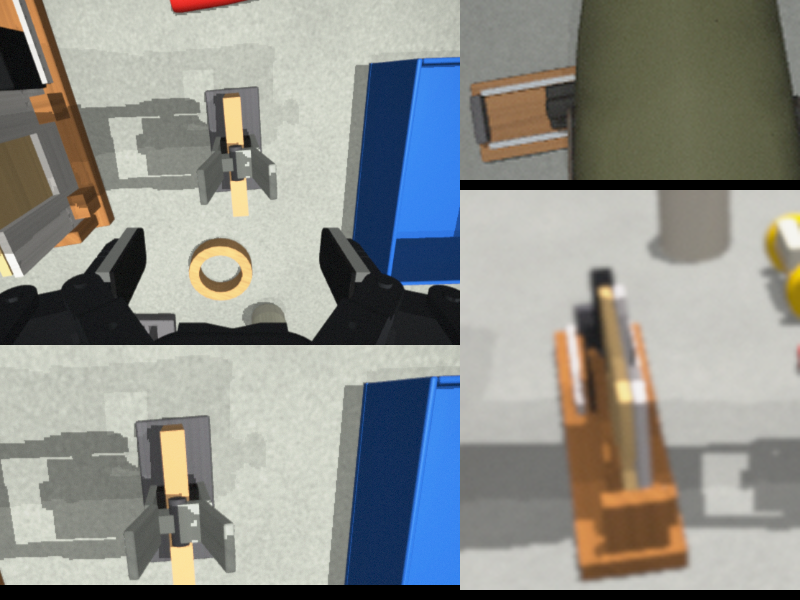

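The panel stands in the jig with the bolt home in the side and wrist views. The clamp is seen at about (330,200) in the wrist image, handles spread left and right. I'll check the clamp estimate by reprojecting it.

Run:
```python
from h import *
T=np.load("pics/T4.npy")
for x in(656.5,712.5):
    for y in(68.5,40.5): print((x,y),(proj("wrist",np.array([x,y,180.]),T)-[150,50]+[0,345]).round(1))
# rail centre line / yaw from the wrist view, light wood top z=100
im=cv2.imread("pics/w4.png").astype(int);m=(im[:,:,2]-im[:,:,0])>50
for v in(140,155,170,185,285,292):
    r=np.where(m[v,300:350])[0]+300
    if len(r):print("rail",v,r.min(),r.max(),at("wrist",(r.min(),v),100,T)[:2].round(1),at("wrist",(r.max()+1,v),100,T)[:2].round(1))
z=cv2.imread("pics/w4.png")[180:300,265:395];cv2.imwrite("pics/v5.png",cv2.resize(z,None,fx=5,fy=5,interpolation=cv2.INTER_CUBIC))
```

```text
(656.5, 68.5) [119.7 531. ]
(656.5, 40.5) [123.5 581.6]
(712.5, 68.5) [229.9 527.5]
(712.5, 40.5) [229.5 578.4]
rail 140 310 334 [676.3 109.8] [692.8 109.2]
rail 155 311 335 [676.5 100. ] [693.2  99.4]
rail 170 313 336 [677.5  90. ] [693.6  89.5]
rail 185 314 337 [677.7  79.8] [694.1  79.3]
rail 285 323 344 [681.4   5.7] [697.6   5.2]
rail 292 324 345 [682.   0.] [ 6.982e+02 -5.000e-01]
```

View pics/v5.png

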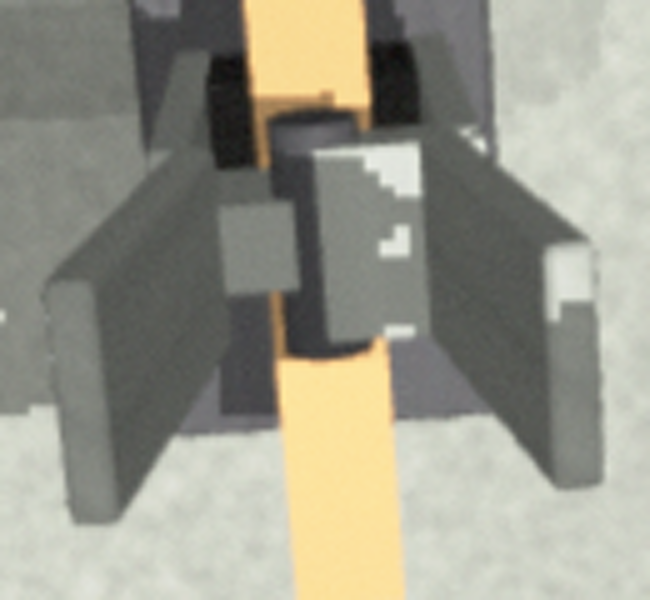

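The zoom shows the left handle's top face outer edge from (45,285) to (72,523). The right handle's runs from (595,240) to (603,483).

Run:
```python
from h import *
T=np.load("pics/T4.npy");P=[]
for c in[(45,285),(72,523),(595,240),(603,483)]:
    p=at("wrist",(265+c[0]/5-.4,180+c[1]/5-.4),180,T);P.append(p);print(p.round(1))
print(np.mean(P,0)); d=P[2]-P[0]+P[3]-P[1];print("yaw",np.degrees(np.arctan2(d[1],d[0])),np.linalg.norm(d)/2)
```

```text
[658.4  68.1 180. ]
[659.5  41.8 180. ]
[714.4  71.  180. ]
[715.5  44.5 180. ]
[686.94585588  56.35120285 180.        ]
yaw 2.901528346157734 56.01885362720371
```

Request:
send_rows:
  deltas:
    - [[0.4, 0.4, -3.7, 4.8, 8.5], [0, 0, -3, 0, 8.5], [0, 0, -3, 0, 8.5], [0, 0, 0, 0, 7.5], [0, 0, 0, 0, 6], [0, 0, 0, 0, 5], [0, 0, 0, 0, 4], [0, 0, 0, 0, 3]]
  squeeze: 30

```text
time_s: 18.05
ee_pos: [689.0, 56.1, 223.8]
orientation: [179.6, 0.0, 92.9]
force: [0.1, -0.4, 15.5]
gripper_width: 0.413
gripper_force: 29.9
```

Request:
send_rows:
  deltas:
    - [[0, 0, 0, 0, 3], [0, 0, 0, 0, 3], [0, 0, 0, 0, 3]]

```text
time_s: 18.42
ee_pos: [689.0, 56.1, 223.8]
orientation: [179.5, 0.0, 92.9]
force: [-0.8, 0.5, 15.5]
gripper_width: 0.41
gripper_force: 29.9
```

Request:
send_rows:
  deltas:
    - [[0, 0, 0.5, 0, 3], [0, 0, 1, 0, 3], [0, 0, 2, 0, 3], [0, 0, 3, 0, 3], [0, 0, 4, 0, 3], [0, 0, 3, 0, 3], [0, 0, 0, 0, 3], [0, 0, 0, 0, 3]]

```text
time_s: 19.42
ee_pos: [687.7, 55.9, 353.2]
orientation: [-179.9, -0.0, 92.9]
force: [-0.1, 0.4, -1.8]
gripper_width: 0.406
gripper_force: 30.1
```

Run:
```python
from h import *
T=tool();im=manip.read_camera("wrist");np.save("pics/T6.npy",T);cv2.imwrite("pics/w6.png",im[:,:,::-1])
sd=manip.read_camera("side");cv2.imwrite("pics/side6.png",sd[:,:,::-1])
s=manip.sense();print(s["ee_pos"],s["orientation"],s["force"])
v=np.zeros((480,800,3),np.uint8);v[:,:440]=cv2.resize(im[150:480,170:473,::-1],(440,480),interpolation=cv2.INTER_CUBIC)
v[:,440:]=cv2.resize(sd[120:312,320:464,::-1],(360,480),interpolation=cv2.INTER_CUBIC)
cv2.imwrite("pics/v6.png",v)
```

```text
[687.72666919  55.8889906  352.50288799] [-1.79869520e+02 -1.36721759e-03  9.28855734e+01] [ 0.55221645  0.78652316 -0.79385128]
```

View pics/v6.png

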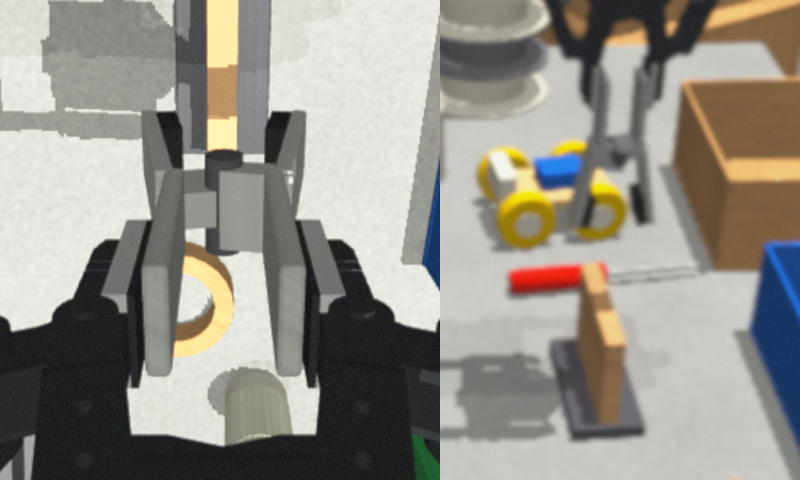

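The clamp is held level and symmetric with its jaws open, clear of the rail. Next I carry it over the -y upright, aiming for TCP (475.9, -15.4).

Request:
send_rows:
  deltas:
    - [[-5.3, -1.8, 0, 1.5, 3], [-5.3, -1.8, 0, 1.5, 3], [-5.3, -1.8, 0, 1.5, 3], [-5.3, -1.7, 0, 1.2, 3], [0, 0, 0, 0, 3], [0, 0, 0, 0, 3]]

```text
time_s: 20.27
ee_pos: [476.3, -15.1, 353.9]
orientation: [180.0, 0.0, 98.6]
force: [0.7, 0.5, -0.5]
gripper_width: 0.404
gripper_force: 30.4
```

Run:
```python
from h import *
T=tool();im=manip.read_camera("wrist");np.save("pics/T7.npy",T);cv2.imwrite("pics/w7.png",im[:,:,::-1])
a=np.radians(8.6);c,s=np.cos(a),np.sin(a);J=np.array([462.2,42.2])
st=manip.sense();print(st["ee_pos"],st["orientation"][2]);w=st["ee_pos"][:2]-J;print("tcp jig",c*w[0]+s*w[1],-s*w[0]+c*w[1])
def jf(p,z):
    w=at("wrist",p,z,T)[:2]-J;return np.round([c*w[0]+s*w[1],-s*w[0]+c*w[1]],1)
# predicted pixels of the left upright and panel top, then row scans there
def W(x,y,z): return np.array([J[0]+c*x-s*y,J[1]+s*x+c*y,z])
for y in(75,60,45,20,0,-20):
    pl,pr=proj("wrist",W(-4.8,y,150),T),proj("wrist",W(14.5,y,150),T);v=int(pl[1])
    print(y,v,pl.round(0),pr.round(0),[tuple(int(k) for k in im[v,u]) for u in range(int(pl[0])-5,int(pr[0])+7,2)] if 0<=v<480 else "")
```

```text
[476.56439807 -14.92366034 353.68983801] 98.58581528110206
tcp jig 5.660884081766378 -58.629368866383494
75 6 [306.   7.] [339.   7.] [(62, 65, 62), (64, 66, 62), (68, 69, 65), (197, 187, 136), (249, 245, 184), (249, 244, 182), (249, 243, 181), (249, 244, 182), (249, 244, 182), (249, 245, 184), (249, 244, 185), (118, 112, 86), (107, 109, 108), (247, 249, 250), (249, 251, 251), (249, 251, 251), (249, 251, 251), (249, 251, 251), (249, 251, 251), (243, 246, 247), (89, 91, 90), (72, 71, 69), (47, 49, 49)]
60 35 [306.  35.] [339.  35.] [(109, 72, 42), (107, 73, 41), (140, 102, 62), (248, 243, 179), (250, 246, 186), (250, 245, 185), (250, 246, 187), (250, 246, 186), (250, 245, 185), (250, 245, 186), (243, 236, 171), (125, 88, 57), (213, 216, 218), (250, 252, 252), (250, 252, 252), (250, 252, 252), (250, 252, 252), (250, 252, 252), (250, 252, 252), (217, 163, 127), (218, 149, 88), (209, 141, 83)]
45 62 [306.  63.] [338.  63.] [(105, 72, 40), (104, 72, 44), (114, 82, 48), (237, 214, 144), (251, 239, 174), (251, 239, 172), (250, 238, 172), (250, 238, 173), (251, 239, 173), (250, 238, 172), (2
[... 651 characters left out ...]
 53), (132, 94, 58), (250, 235, 168), (251, 239, 174), (252, 240, 176), (251, 239, 174), (252, 240, 174), (252, 239, 173), (251, 239, 174), (176, 146, 97), (176, 167, 156), (252, 253, 252), (252, 253, 252), (251, 253, 252), (251, 253, 252), (236, 220, 191), (210, 144, 86), (210, 143, 85), (207, 141, 82), (205, 141, 83)]
-20 171 [308. 171.] [337. 171.] [(129, 89, 58), (128, 87, 53), (128, 90, 54), (240, 216, 147), (252, 239, 173), (252, 241, 177), (252, 239, 175), (252, 240, 176), (252, 239, 174), (251, 239, 177), (176, 146, 96), (176, 168, 153), (252, 253, 252), (252, 253, 252), (252, 253, 252), (252, 253, 252), (231, 198, 158), (213, 145, 86), (213, 144, 84), (209, 142, 86), (205, 140, 83)]
```

Request:
send_rows:
  deltas:
    - [[-0.07, 0, -1.5, 0, 3], [0, 0, -1.5, 0, 3], [0, 0, -1.5, 0, 3], [0, 0, 0, 0, 3]]

```text
time_s: 20.82
ee_pos: [475.0, -15.0, 307.3]
orientation: [-179.9, -0.0, 98.6]
force: [-0.6, -0.8, -1.5]
gripper_width: 0.401
gripper_force: 30.4
```

Request:
send_rows:
  deltas:
    - [[0, 0, -1, 0, 3], [0, 0, -1, 0, 3], [0, 0, -0.8, 0, 3], [0, 0, -0.3, 0, 3], [0, 0, 0, 0, 3]]

```text
time_s: 21.45
ee_pos: [475.2, -15.1, 277.8]
orientation: [-180.0, -0.0, 98.6]
force: [-1.0, 1.3, -1.0]
gripper_width: 0.407
gripper_force: 30.4
```

Request:
send_rows:
  deltas:
    - [[0, 0, -0.2, 0, 3], [0, 0, -0.2, 0, 3], [0, 0, 0, 0, 3]]

```text
time_s: 21.82
ee_pos: [475.3, -15.1, 274.3]
orientation: [180.0, 0.0, 98.6]
force: [-0.9, 0.3, 2.9]
gripper_width: 0.405
gripper_force: 31.1
```

Request:
send_rows:
  deltas:
    - [[0, 0, -0.1, 0, 3.8], [0, 0, 0, 0, 4.4], [0, 0, 0, 0, 5], [0, 0, 0, 0, 5.6], [0, 0, 0, 0, 6.5], [0, 0, 0, 0, 8.5], [0, 0, 0, 0, 8.5]]

```text
time_s: 22.7
ee_pos: [475.2, -15.1, 272.9]
orientation: [180.0, 0.0, 98.6]
force: [-1.5, 1.4, -0.5]
gripper_width: 0.994
gripper_force: 0.0
```

Request:
send_rows:
  deltas:
    - [[0, 0, 1, 0, 8.5], [0, 0, 2, 0, 8.5], [0, 0, 4, 0, 8.5], [0, 0, 5, 0, 8.5], [0, 0, 0, 0, 8.5], [0, 0, 0, 0, 8.5]]

```text
time_s: 23.45
ee_pos: [475.0, -15.1, 392.7]
orientation: [-180.0, -0.0, 98.6]
force: [0.3, 0.1, -0.3]
gripper_width: 0.995
gripper_force: 0.0
```

Run:
```python
from h import *
T=tool();im=manip.read_camera("wrist");cv2.imwrite("pics/w8.png",im[:,:,::-1])
s=manip.sense();print(s["time_s"],s["ee_pos"],s["force"])
a=np.radians(8.6);c,sn=np.cos(a),np.sin(a);J=np.array([462.2,42.2])
def W(x,y,z): return np.array([J[0]+c*x-sn*y,J[1]+sn*x+c*y,z])
# handle tops expected z=230 near x 5+-28, y -59+-14
for y in(-50,-59,-68):
    l,r=proj("wrist",W(-40,y,230),T),proj("wrist",W(50,y,230),T);v=int(l[1])
    if v<480:print(y,v,int(l[0]),int(r[0]),[int(k) for k in im[v,int(l[0]):int(r[0]):5].mean(1)], [int(k) for k in (im[v,int(l[0]):int(r[0]):5,0].astype(int)-im[v,int(l[0]):int(r[0]):5,2])])
for y in(75,45,0,-20):
    l,r=proj("wrist",W(-4.8,y,150),T),proj("wrist",W(14.5,y,150),T);v=int(l[1])
    if 0<=v<480:print("panel",y,v,l.round(0),r.round(0),[tuple(int(k) for k in im[v,u]) for u in range(int(l[0])-5,int(r[0])+7,3)])
```

```text
23.5 [474.98520162 -15.06929192 392.11561342] [-0.12961792  0.82036115  0.49609929]
-50 234 246 403 [185, 197, 185, 187, 193, 185, 109, 115, 78, 78, 78, 81, 89, 162, 136, 59, 113, 123, 122, 131, 77, 77, 74, 75, 113, 115, 191, 193, 190, 189, 184, 186] [5, 9, 9, 6, 7, 9, 3, 3, 1, 0, 2, 4, 3, 7, 42, -1, 3, 4, 6, 4, 2, 0, 2, 3, 4, 3, 9, 9, 8, 9, 7, 8]
-59 248 247 402 [191, 193, 197, 185, 191, 189, 114, 119, 79, 79, 79, 86, 194, 189, 191, 173, 180, 190, 196, 190, 94, 78, 78, 76, 120, 116, 192, 193, 189, 190, 198] [7, 8, 7, 8, 6, 9, 6, 4, 2, 3, 2, 3, 7, 8, 9, 6, 7, 9, 7, 7, 4, 2, 4, 0, 3, 3, 9, 7, 6, 8, 7]
-68 263 248 401 [189, 192, 191, 190, 192, 190, 120, 118, 79, 158, 191, 192, 190, 195, 200, 201, 184, 194, 198, 198, 198, 198, 79, 86, 122, 153, 197, 194, 194, 199, 193] [7, 8, 10, 10, 6, 8, 2, 4, -1, 5, 8, 7, 7, 7, 9, 9, 8, 8, 9, 9, 7, 8, 5, 3, 4, 5, 8, 8, 9, 8, 7]
panel 75 20 [310.  20.] [339.  20.] [(64, 64, 63), (66, 64, 65), (57, 59, 58), (240, 232, 166), (243, 235, 168), (243, 237, 170), (244, 237, 171), (243, 237, 184), (244, 247, 248), (244, 247, 248), (243, 246, 247), (237, 241, 242), (68, 70, 69), (58, 61, 62)]
panel 45 68 [311.  69.] [339.  69.] [(96, 62, 38), (99, 67, 44), (85, 60, 36), (225, 195, 130), (245, 228, 160), (245, 227, 158), (245, 227, 159), (245, 232, 181), (246, 248, 246), (245, 247, 245), (246, 248, 246), (243, 241, 238), (200, 137, 78), (203, 139, 80)]
panel 0 135 [311. 136.] [338. 136.] [(117, 79, 45), (120, 83, 49), (114, 77, 46), (244, 224, 155), (247, 229, 161), (247, 230, 159), (247, 229, 162), (247, 248, 245), (247, 250, 249), (248, 250, 249), (197, 133, 78), (194, 132, 77), (189, 126, 75)]
panel -20 163 [311. 164.] [338. 164.] [(117, 78, 47), (118, 80, 45), (111, 77, 43), (244, 225, 157), (248, 231, 163), (246, 229, 159), (247, 231, 162), (247, 249, 245), (247, 249, 248), (247, 248, 245), (201, 137, 83), (194, 130, 77), (191, 129, 77)]
```

Request:
send_rows:
  deltas:
    - [[-0.9, 4.8, 0, 0, 8.5], [-0.9, 4.8, 0, 0, 8.5], [-0.9, 4.8, -4, 0, 8.5], [-1, 4.9, -4.8, 0, 8.5], [0, 0, 0, 0, 8.5], [0, 0, 0, 0, 8.5]]

```text
time_s: 24.25
ee_pos: [439.4, 172.3, 310.1]
orientation: [-180.0, 0.0, 98.6]
force: [0.8, -0.6, 1.0]
gripper_width: 0.999
gripper_force: 0.0
```

Run:
```python
from h import *
T=tool();im=manip.read_camera("wrist");cv2.imwrite("pics/w9.png",im[:,:,::-1])
print(T[:3,3])
a=np.radians(8.6);c,sn=np.cos(a),np.sin(a);J=np.array([462.2,42.2])
def W(x,y,z): return np.array([J[0]+c*x-sn*y,J[1]+sn*x+c*y,z])
def jf(p,z):
    w=at("wrist",p,z,T)[:2]-J;return np.round([c*w[0]+sn*w[1],-sn*w[0]+c*w[1]],1)
# grip -y top edge along its middle column; block edge +y at z79 (home y 82..142)
for x,z,y in((-5,139,97),(0,139,97),(-16,79,142),(-16,79,82)):
    p=proj("wrist",W(x,y,z),T);u,v=int(round(p[0])),int(round(p[1]))
    col=im[v-16:v+17,u].mean(1).astype(int);print(x,y,p.round(1),col.tolist(),"at +-5px:",jf((p[0],p[1]-5),z),jf((p[0],p[1]+5),z))
im0=cv2.imread("pics/top0.png");t=manip.read_camera("top")[:,:,::-1]
d=cv2.absdiff(im0,np.ascontiguousarray(t)).max(2)
n,_,st,_=cv2.connectedComponentsWithStats((d>60).astype(np.uint8))
print([s[:5].tolist() for s in st[1:] if s[4]>30])
```

```text
[439.41324416 172.34580748 310.09964491]
-5 97 [320.3 296.9] [39, 40, 40, 42, 41, 44, 45, 46, 40, 47, 42, 39, 41, 53, 74, 74, 75, 80, 80, 81, 77, 80, 77, 77, 75, 74, 74, 79, 77, 77, 79, 76, 83] at +-5px: [ -5.  100.4] [-5.  93.6]
0 97 [328.3 296.9] [41, 36, 38, 37, 42, 44, 47, 43, 36, 40, 44, 36, 35, 62, 86, 97, 96, 93, 90, 94, 95, 99, 97, 98, 98, 95, 96, 94, 94, 95, 96, 98, 94] at +-5px: [ -0.  100.4] [ 0.  93.6]
-16 142 [305.7 205.3] [88, 84, 63, 32, 16, 14, 8, 15, 21, 7, 14, 20, 12, 19, 9, 3, 27, 19, 21, 18, 26, 18, 22, 37, 36, 31, 34, 35, 34, 28, 25, 20, 22] at +-5px: [-16.  145.7] [-16.  138.3]
-16 82 [306.7 281.3] [49, 49, 49, 50, 51, 48, 51, 49, 46, 51, 43, 47, 50, 43, 39, 67, 70, 71, 69, 68, 62, 59, 64, 62, 58, 58, 55, 64, 106, 89, 67, 58, 55] at +-5px: [-16.   86.2] [-16.   77.8]
[[326, 166, 14, 10, 124], [328, 177, 12, 4, 37], [326, 181, 16, 8, 60], [328, 189, 14, 5, 45], [489, 251, 64, 3, 156], [486, 255, 35, 2, 59], [522, 255, 24, 3, 46], [193, 270, 146, 210, 9903], [365, 274, 18, 12, 108], [294, 288, 74, 29, 357], [372, 291, 8, 7, 40], [285, 293, 18, 16, 117], [373, 303, 15, 5, 38], [263, 444, 8, 16, 48]]
```

The clamp is on, centred at jig x≈5.4. My bolt reading is 1–2 mm out, which is within camera bias. I'll press it once more against its home stop to make sure.

Request:
send_rows:
  deltas:
    - [[0.5, -1.3, -4.4, 0, 8.5], [0, 0, -4.5, 0, 8.5], [0, 0, -4.3, 0, 6], [0, 0, 0, 0, 3], [0, 0, 0, 0, 1.5], [0, 0, 0, 0, 1.5], [0, 0, 0, 0, 1.5], [0, 0, 0, 0, 1.5]]
  squeeze: 40

```text
time_s: 25.35
ee_pos: [444.4, 159.6, 180.2]
orientation: [179.9, -0.0, 98.6]
force: [-8.2, -3.1, 11.0]
gripper_width: 0.225
gripper_force: 40.4
```

Request:
send_rows:
  deltas:
    - [[0, -0.1, 0, 0, 1.5], [0, -0.1, 0, 0, 1.5], [0, -0.1, 0, 0, 1.5], [0, 0, 0, 0, 1.5]]

```text
time_s: 25.85
ee_pos: [444.4, 159.0, 180.3]
orientation: [179.8, -0.3, 98.6]
force: [-7.9, 26.8, 5.8]
gripper_width: 0.228
gripper_force: 39.6
```

Request:
send_rows:
  deltas:
    - [[0, 0.1, 0, 0, 4], [0, 0, 0, 0, 8.5], [0, 0, 0, 0, 8.5], [0, 0, 4, 0, 8.5], [0, 0, 5, 0, 8.5], [0, 0, 4, 0, 8.5], [0, 0, 0, 0, 8.5], [0, 0, 0, 0, 8.5]]

```text
time_s: 26.85
ee_pos: [444.1, 157.4, 307.3]
orientation: [-180.0, 0.0, 98.6]
force: [-0.1, 0.1, 0.1]
gripper_width: 0.995
gripper_force: 0.0
```

```bash
python3 -c "
from cell import manip
print(manip.hand_in())"
```

```text
the job is handed in; nothing more can be done
None
```

I handed the job in at about 27 s: the panel stands in the groove, the bolt is at its home stop, and the clamp is over the panel's top edge and the -y upright. The last checks were force and pixel readings rather than a viewed picture, and the hand-in returned no verdict.

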